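# Top plates onto their pedestals

### The job

Take the stack of four steel top plates apart and lay each plate flat on the open end of the pedestal tube that has its shape and size, centred and with its edges parallel to the tube's so that an even ledge shows all round for the weld. Set the plates down rather than dropping them, and leave the gel jar and the welding magnet where they are.

Things in the scene. Friction and masses are not known exactly. Their poses are not given: they have to be found in the camera images.
- plate_small: Loose flat steel top plate with bright faces and dark cut edges, 36 mm square, 12 mm thick, about 0.12 kg. Origin at the centre of its underside, z up; x and y parallel to its edges. At the start the top (fourth) plate of the stack, lying loosely on the round plate and turned any way.
- plate_round: Loose flat steel top plate with bright faces and dark cut edges, a disc 52 mm in diameter, 12 mm thick, about 0.2 kg. Origin at the centre of its underside, z up; its yaw means nothing. At the start the third plate of the stack, lying on the 58 mm square plate.
- plate_square: Loose flat steel top plate with bright faces and dark cut edges, 58 mm square, 12 mm thick, about 0.32 kg. Origin at the centre of its underside, z up; x and y parallel to its edges. At the start the second plate of the stack, lying on the rectangular plate.
- plate_rect: Loose flat steel top plate with bright faces and dark cut edges, 106 mm by 66 mm, 12 mm thick, about 0.66 kg. Origin at the centre of its underside, z up; x along the 106 mm side, y along the 66 mm side. At the start the lowest plate of the stack. It lies across two fixed timber packers 28 mm high that run along its y under its two ends, so the middle 50 mm of its long sides is free beneath. The plates of the stack are a few mm out of line with one another.
- ped_small: Fixed pedestal, heavy, does not move: 20 mm square tube (outside), standing open end up on a flat drilled foot plate 66 x 66 x 8 mm. The tube's rim is 65 mm above the bench and is where its top plate goes, leaving a ledge of about 8 mm outside the tube all round. Origin on the tube's axis at bench level, z up; x and y parallel to the tube's sides.
- ped_round: Fixed pedestal, heavy, does not move: 34 mm round tube (outside), standing open end up on a flat drilled foot plate 80 x 80 x 8 mm. The tube's rim is 90 mm above the bench and is where its top plate goes, leaving a ledge of about 9 mm outside the tube all round. Origin on the tube's axis at bench level, z up; x and y parallel to the foot plate's sides.
- ped_square: Fixed pedestal, heavy, does not move: 40 mm square tube (outside), standing open end up on a flat drilled foot plate 80 x 80 x 8 mm. The tube's rim is 75 mm above the bench and is where its top plate goes, leaving a ledge of about 9 mm outside the tube all round. Origin on the tube's axis at bench level, z up; x and y parallel to the tube's sides.
- ped_rect: Fixed pedestal, heavy, does not move: 90 mm by 50 mm rectangular tube (outside), standing open end up on a flat drilled foot plate 120 x 80 x 8 mm. The tube's rim is 60 mm above the bench and is where its top plate goes, leaving a ledge of about 8 mm outside the tube all round. Origin on the tube's axis at bench level, z up; x along the 90 mm side.
- gel_jar: Bystander, loose: closed round jar of nozzle gel, grey with a pale label and a black cap, 64 mm in diameter and 62 mm high, standing between the pedestals. Origin at the centre of its underside.
- magnet: Bystander, loose: flat red six-sided welding magnet, 80 mm across its corners and 16 mm high, lying between the pedestals. Origin under its middle.
Not all that is in view belongs to the job. What is shaped like the ped_rect but pink is not meant. Leave any purple look-alike of the ped_round alone.

How it is judged:
At the end, for the whole second after the job is handed in: Each plate lies flat and at rest on the rim of its own pedestal (height within 3 mm), its centre within 8 mm of the tube's axis; the rectangular and square plates are parallel to the tube's sides within about 10 degrees, any of the turns that look alike (horizontal distance between plate_rect and ped_rect below 0.008 m and z of plate_rect in the frame of ped_rect between 0.057 and 0.063 m and angle between each of plate_rect, plate_square, plate_round, plate_small's own z axis and vertical below 0.06 rad and linear speed of each of plate_rect, plate_square, plate_round, plate_small below 0.02 m/s and angular speed of each of plate_rect, plate_square, plate_round, plate_small below 0.1 rad/s and angle between the x axis of plate_rect and the x axis of ped_rect, either way round below 0.17 rad and horizontal distance between plate_square and ped_square below 0.008 m and z of plate_square in the frame of ped_square between 0.072 and 0.078 m and (angle between the x axis of plate_square and the x axis of ped_square, either way round below 0.17 rad or angle between the x axis of plate_square and the y axis of ped_square, either way round below 0.17 rad) and horizontal distance between plate_round and ped_round below 0.008 m and z of plate_round in the frame of ped_round between 0.087 and 0.093 m and horizontal distance between plate_small and ped_small below 0.008 m and z of plate_small in the frame of ped_small between 0.062 and 0.068 m and (angle between the x axis of plate_small and the x axis of ped_small, either way round below 0.17 rad or angle between the x axis of plate_small and the y axis of ped_small, either way round below 0.17 rad)); the robot touches nothing.
It fails at once if a plate falls freely faster than 0.6 m/s (dropped from about 18 mm or more) ((linear speed of plate_rect above 0.6 m/s and contact force between the fingers and plate_rect below 0.1 N) or (linear speed of plate_square above 0.6 m/s and contact force between the fingers and plate_square below 0.1 N) or (linear speed of plate_round above 0.6 m/s and contact force between the fingers and plate_round below 0.1 N) or (linear speed of plate_small above 0.6 m/s and contact force between the fingers and plate_small below 0.1 N)).
It fails at once if the gel jar is moved more than 30 mm or tipped over (distance of gel_jar from where it was at the start of the episode above 0.03 m or angle between gel_jar's own z axis and vertical above 0.5 rad).
It fails at once if the welding magnet is moved more than 30 mm (distance of magnet from where it was at the start of the episode above 0.03 m).
It also fails if it takes over 122 s, if anything falls off the work surface, if the arm or the gripper's body presses on something with over 40 N, if the wrist force passes 120 N, or if a joint passes its speed limit or range.

### The arm

A 6-joint arm with a two-finger parallel gripper is mounted at the origin on the work surface. World frame = base frame: x ahead of the robot, y to its left, z up, the work surface at z = 0. Lengths are in m, angles in rad, forces in N, time in s.
With the tool pointing down it reaches from about 0.3 to 0.85 m from the base axis. Payload 4.2 kg.
Tool frame: the origin (TCP) lies at the very end of the fingers, on their centre line; the grasp point (between the pads) lies 19 mm behind it (arm.pinch_z is the distance from the TCP to the grasp point, in m); z points along the fingers, y is the line along which they close (so a half turn about z gives the same grasp; the last joint's range is limited). The gripper opens to 91 mm and grips with 3 to 60 N. Pads are 32 mm wide; open, the fingers measure 118 mm over their backs; the gripper's body (76 mm by 178 mm) begins 60 mm behind the grasp point.
Start: joints at [-1.363, 0.32, 1.565, -0, 1.257, -0.02], TCP at [0.13, -0.56, 0.214] pointing down, gripper open.
Joint ranges: [-3.11, 3.11], [-0.84, 2.01], [0.21, 2.61], [-1.34, 4.49], [0.05, 2.63], [-2.56, 2.56]. Speed limits (rad/s): [2.57, 2.57, 3.14, 3.14, 3.14, 3.14].

### API

Orientations are given as a 3x3 rotation matrix whose columns are the frame's x, y, z axes.
In Python, from bench import arm gives the robot as it stands. The module is installed in compiled form; this text tells all that it offers.
- The arm moves only by the tool jog_arm, never from a script. Its argument "steps" is a list of rows, each a list of 2 entries, a list of its own where there are three numbers: the shift along the tool's x, y, z in m, then the turn about the tool's z in rad. In form: [[[tx, ty, tz], turn], ...]. A call has 1 to 8 rows; each row shifts and turns the commanded pose from where the row before left it, along the tool's axes as they then stand; what a row does not reach is not made up. A row lasts 1/10 s, in which the tool goes at most 50 mm and 8.59 degrees, less where a joint would pass 70% of its speed; a pose out of reach is approached as far as the arm can. A call is refused whole if a number of a shift passes 0.05 or a number of a turn 0.15, either way. A call with a gripper value outside its range is refused whole. "hand" is the opening, from 0 (shut) to 1 (fully open), set as the call begins (left out, the last holds). The fingers move at their own pace and stop on an object; the grip force is fixed at half the most. Time passes only in rows, so rows that do not move let the fingers close. It gives the time, the measured TCP pose, the force, the opening and the grip force at its end, in the units of the state.
- arm.get_obs(): the state, without advancing time (a new reading comes with each control period).
- arm.camera(name): name is "scene" or "top"; returns a dict with "pixels" (480x640x3 uint8, red, green, blue), "depth" (480x640 float32, m along the optical axis (not along the pixel's ray), 0 where there is no reading), "fx", "fy", "cx", "cy" (pixels), "D" ([k1, k2, p1, p2, k3] as OpenCV has them; the pictures are not rectified), "world_to_cam" (4x4, takes a point from world to camera coordinates). Camera axes: x right, y down, z forward; pixel columns grow to the right and rows downward; lengths in m; the calibration is good to about 2 mm. A picture is of the moment at which its call begins.
- arm.sign_off(): hands the job in; it is judged then, once.
The state is a dict: "time_s": time; "joint_positions": joint angles; "joint_vel": joint speeds; "tau": joint torques, N m; "ee_pos": TCP position; "ee_rot": TCP orientation; "wrist_force": force on the tool from outside, world axes, zero at the start; "wrist_torque": the same for the moment, N m; "width": finger opening in m; "grasp_force": force on a finger pad.
Only numpy, scipy, OpenCV 4.12 (cv2) and the standard library are available. Lean on these libraries where they do the work, as an engineer would, in place of code of your own. Each camera call takes 0.05 s, during which the arm holds its last target. There are 200 camera calls.

## Working session

There is one attempt and no reset: what is moved stays moved. The work goes in short steps, Python scripts to look and compute and a tool call to move; the robot and the scene stay as the last step left them, time stands still between calls to the robot, and variables do not carry over. Pictures are saved under pics/ and viewed, at most 14 in all, crops included, and the job is handed in when it is done.

Besides the shell and the picture viewer there is one more tool, called after "Request:" as name(argument=value, ...) on one line, values as JSON. jog_arm: Moves the arm, as the interface text tells. Its arguments: {"type":"object","properties":{"steps":{"type":"array","items":{"type":"array"}},"hand":{"type":"number"}},"required":["steps"]}

```bash
mkdir -p pics; cat > h.py <<'E'
import numpy as np, cv2
from bench import arm
def cloud(c):
    h,w=c["depth"].shape
    K=np.array([[c["fx"],0,c["cx"]],[0,c["fy"],c["cy"]],[0,0,1]])
    u,v=np.meshgrid(np.arange(w),np.arange(h))
    p=cv2.undistortPoints(np.stack([u,v],-1).reshape(-1,1,2).astype(np.float32),K,np.array(c["D"],float)).reshape(h,w,2)
    d=c["depth"]
    P=np.dstack([p[...,0]*d,p[...,1]*d,d])
    T=np.linalg.inv(np.array(c["world_to_cam"]))
    W=P@T[:3,:3].T+T[:3,3]
    W[d==0]=np.nan
    return W
def save(c,n): cv2.imwrite("pics/"+n,c["pixels"][...,::-1])
E
python3 - <<'E'
from h import *
for n in("top","scene"):
    c=arm.camera(n); save(c,n+"0.png"); W=cloud(c); np.savez(n+"0.npz",W=W,px=c["pixels"])
    print(n,np.linalg.inv(c["world_to_cam"]).round(3).tolist(),c["fx"])
o=arm.get_obs(); print(o)
E
```

```text
top [[0.01, -0.995, 0.103, 0.345], [-1.0, -0.008, 0.014, -0.026], [-0.013, -0.104, -0.995, 1.383], [0.0, 0.0, 0.0, 1.0]] 569.4031378147965
scene [[0.454, 0.53, -0.716, 1.287], [0.891, -0.254, 0.377, -0.477], [0.018, -0.809, -0.587, 0.734], [0.0, 0.0, 0.0, 1.0]] 576.7535317358264
{'time_s': 0.1, 'joint_positions': array([-1.36298656e+00,  3.20226800e-01,  1.56557409e+00, -4.44510405e-05,
        1.25740054e+00, -2.00093771e-02]), 'joint_vel': array([-0.00071605, -0.00149895, -0.00345577,  0.00061461, -0.00126487,
       -0.00015378]), 'tau': array([ 3.12410148e-04, -4.13332164e+01, -2.32510078e+01,  7.29597453e-02,
        4.22392460e-02, -5.10220286e-05]), 'ee_pos': array([ 0.12975186, -0.55969358,  0.21319841]), 'ee_rot': array([[ 9.74158160e-01,  2.25866641e-01, -3.73295764e-04],
       [ 2.25866949e-01, -9.74156903e-01,  1.56544532e-03],
       [-1.00667685e-05, -1.60930651e-03, -9.99998705e-01]]), 'wrist_force': array([0.27183055, 0.07584974, 0.43938897]), 'wrist_torque': array([-0.07186943, -0.0099469 , -0.00138228]), 'grasp_force': 0.0, 'width': 0.09124363757889234}
```

View pics/top0.png

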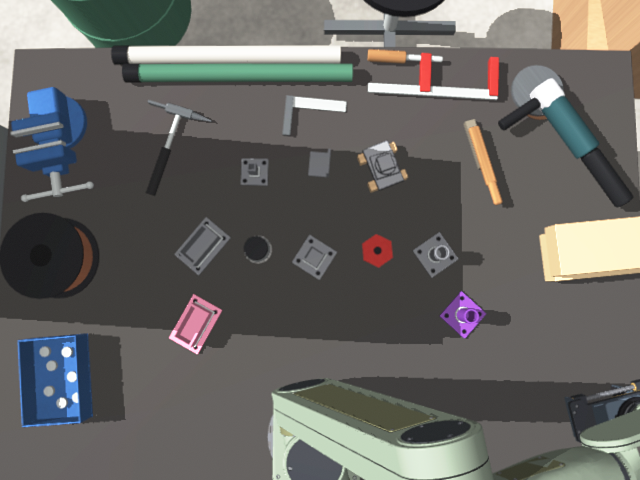

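View pics/scene0.png

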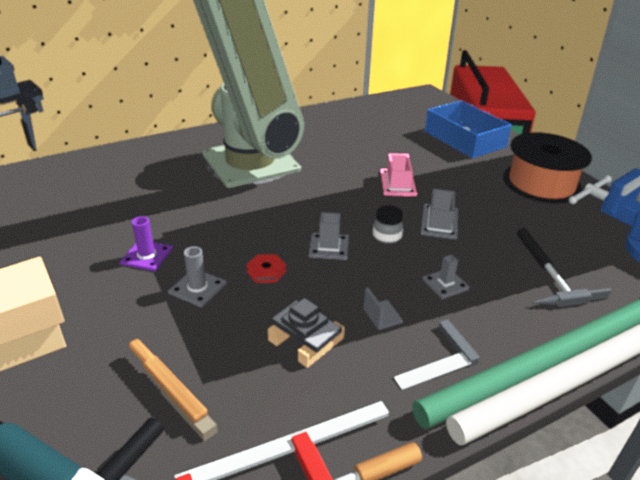

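The top view shows the stack at (384,165), ped_small (255,170), grey ped_rect (202,246), jar (257,249), ped_square (315,257), magnet (377,250) and grey ped_round (437,254). Pink (196,323) and purple (463,315) are the look-alikes, and the bracket at (319,163) isn't part of the job.

```bash
cat > m.py <<'E'
from h import *
A={n:np.load(n+"0.npz") for n in("top","scene")}
Wt=A["top"]["W"]
def fit(name,uv,z,dz=.004,r=.09,c0=None):
    c0=Wt[uv[1],uv[0],:2] if c0 is None else c0
    for n in A:
        P=A[n]["W"].reshape(-1,3); m=(np.hypot(*(P[:,:2]-c0).T)<r)&(abs(P[:,2]-z)<dz)
        Q=P[m]
        if len(Q)<5: print(name,n,z,"few",len(Q));continue
        R=cv2.minAreaRect((Q[:,:2]*1000).astype(np.float32))
        print(name,n,z,len(Q),"ctr",np.round(R[0],1),"size",np.round(R[1],1),"ang",round(R[2],1),"zmed",round(float(np.median(Q[:,2])),4))
if __name__=="__main__":
  for nm,uv,rim in(("small",(255,170),.065),("round",(437,254),.09),("square",(315,257),.075),("rect",(202,246),.06)):
    fit(nm,uv,rim,r=.07); fit(nm+" foot",uv,.008)
  for nm,z in(("p_rect",.04),("p_sq",.052),("p_rd",.064),("p_sm",.076)): fit(nm,(384,165),z,r=.075)
  fit("jar",(257,249),.062,r=.05); fit("mag",(377,250),.016,r=.06)
  fit("brk",(319,163),.03,dz=.02,r=.05)
E
python3 m.py
python3 - <<'E'
from h import *
px=np.load("top0.npz")["px"]
cv2.imwrite("pics/crop.png",cv2.resize(px[135:345,160:480][...,::-1],(800,525),interpolation=cv2.INTER_CUBIC))
E
```

```text
small top 0.065 35 ctr [635.4 158.6] size [20.1 19.6] ang 1.6 zmed 0.0646
small scene 0.065 79 ctr [636.6 160.2] size [23.6 24. ] ang 0.5 zmed 0.0646
small foot top 0.008 635 ctr [626.4 146.8] size [170.5 173.1] ang 0.3 zmed 0.0067
small foot scene 0.008 607 ctr [637.  138.4] size [164.5 141.2] ang 33.3 zmed 0.0082
round top 0.09 70 ctr [ 436.9 -283.3] size [33.3 31.3] ang 78.2 zmed 0.0897
round scene 0.09 120 ctr [ 436.4 -283.3] size [32.  34.3] ang 79.2 zmed 0.0894
round foot top 0.008 953 ctr [ 439.  -288.3] size [172.5 168.9] ang 55.5 zmed 0.0071
round foot scene 0.008 902 ctr [ 442.7 -306. ] size [141.4 135.3] ang 31.5 zmed 0.0082
square top 0.075 91 ctr [428.7  10. ] size [40.2 39.8] ang 58.1 zmed 0.0743
square scene 0.075 142 ctr [427.7   9. ] size [39.9 45.8] ang 57.5 zmed 0.0749
square foot top 0.008 928 ctr [426.6   4.6] size [167.8 171. ] ang 20.8 zmed 0.0073
square foot scene 0.008 599 ctr [430.1  13.4] size [148.2 168.6] ang 22.5 zmed 0.0086
rect top 0.06 219 ctr [453.6 281.8] size [51.5 90.6] ang 50.6 zmed 0.0595
rect scene 0.06 229 ctr [453.3 283.3] size [50.3 99.4] an
[... 564 characters left out ...]
.7 zmed 0.0634
p_rd scene 0.064 210 ctr [ 657.2 -165.3] size [50.9 29.4] ang 58.8 zmed 0.0643
p_sm top 0.076 202 ctr [ 646.  -156.2] size [36.2 36. ] ang 20.1 zmed 0.0753
p_sm scene 0.076 361 ctr [ 646.7 -157.3] size [39.1 38.3] ang 19.0 zmed 0.0763
jar top 0.062 370 ctr [444.9 145.3] size [51.9 54. ] ang 89.4 zmed 0.0619
jar scene 0.062 328 ctr [445.1 144.5] size [55.3 56.6] ang 15.7 zmed 0.0627
mag top 0.016 602 ctr [ 445.6 -141.9] size [69.1 76.9] ang 35.4 zmed 0.0158
mag scene 0.016 693 ctr [ 443.6 -143.2] size [70.8 79.6] ang 37.1 zmed 0.0165
brk top 0.03 76 ctr [656.4  -1.4] size [48.8 59.1] ang 82.9 zmed 0.0448
brk scene 0.03 354 ctr [653.4 -20.9] size [36.2 61.4] ang 54.5 zmed 0.0316
```

View pics/crop.png

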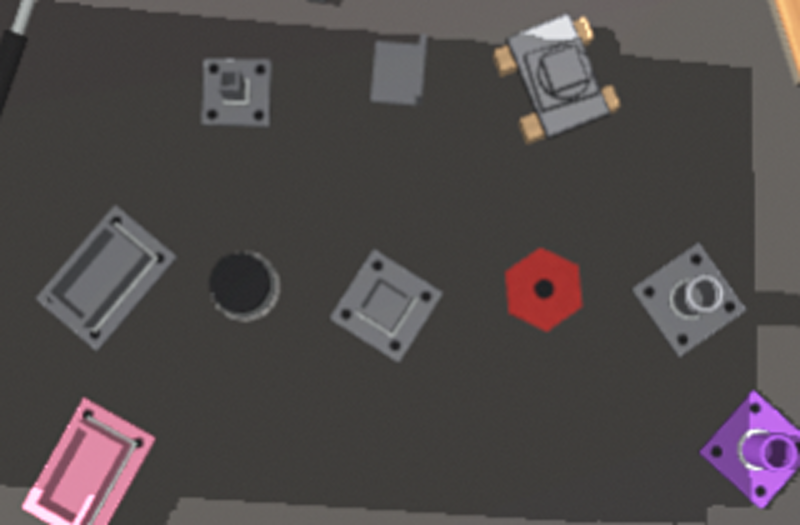

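The crop confirms the targets: grey rectangular ped at crop (105,278), grey round ped at (695,295), with pink and purple clearly separate. Fitted sizes match those given (rims 20/33/40/51x91, heights within 1 mm). Next I write a planner that prints the tool-axis numbers for each move.

```bash
cat > p.py <<'E'
import sys
from h import *
# args: x y z yaw(deg), mm: prints turn to make first, then total shift in tool axes at that yaw
x,y,z,yw=map(float,sys.argv[1:5])
o=arm.get_obs(); R=o["ee_rot"]; p=o["ee_pos"]*1000
y0=np.degrees(np.arctan2(R[1,0],R[0,0])); d=np.array([x,y,z])-p
t=(yw-y0+180)%360-180; a=np.radians(yw)
s=[d[0]*np.cos(a)+d[1]*np.sin(a), d[0]*np.sin(a)-d[1]*np.cos(a), -d[2]]
print("t",round(o["time_s"],2),"pos",p.round(1),"yaw",round(y0,2),"q6",round(o["joint_positions"][5],2),"w",round(o["width"]*1000,1),"gf",round(float(o["grasp_force"]),1))
n=int(np.ceil(np.linalg.norm(s)/45)); print("turn rad",round(-np.radians(t),3),"then shift mm",np.round(s,1),"rows",n,np.round(np.array(s)/max(n,1),1))
E
python3 p.py 646 -156.5 140 20
```

```text
t 0.1 pos [ 129.8 -559.7  213.2] yaw 13.05 q6 -0.02 w 91.2 gf 0.0
turn rad -0.121 then shift mm [ 623.  -202.3   73.2] rows 15 [ 41.5 -13.5   4.9]
```

Request:
jog_arm(steps=[[[0, 0, 0], -0.121], [[0.0415, -0.0135, 0], 0], [[0.0415, -0.0135, 0.005], 0], [[0.0415, -0.0135, 0.005], 0], [[0.0415, -0.0135, 0.005], 0], [[0.0415, -0.0135, 0.005], 0], [[0.0415, -0.0135, 0.005], 0], [[0.0415, -0.0135, 0.005], 0]], hand=1)

```text
time_s: 0.9
ee_pos: [0.3716, -0.3706, 0.1835]
ee_rot: [[0.94, 0.342, -0.0], [0.342, -0.94, 0.0], [-0.0, -0.0, -1.0]]
wrist_force: [-0.2, -1.3, -0.7]
width: 0.0911
grasp_force: 0.0
```

Request:
jog_arm(steps=[[[0.0415, -0.0135, 0.005], 0], [[0.0415, -0.0135, 0.005], 0], [[0.0415, -0.0135, 0.005], 0], [[0.0415, -0.0135, 0.005], 0], [[0.0415, -0.0135, 0.005], 0], [[0.0415, -0.0135, 0.005], 0], [[0.0415, -0.0135, 0.005], 0], [[0.0415, -0.0135, 0.005], 0]])

```text
time_s: 1.7
ee_pos: [0.6466, -0.1557, 0.1432]
ee_rot: [[0.94, 0.342, -0.001], [0.342, -0.94, 0.0], [-0.001, -0.0, -1.0]]
wrist_force: [0.5, -1.3, 0.7]
width: 0.0914
grasp_force: 0.0
```

```bash
python3 p.py 646 -156.5 66 20; python3 - <<'E'
from h import *
c=arm.camera("scene"); cv2.imwrite("pics/s1.png",cv2.resize(c["pixels"][180:400,190:450][...,::-1],None,fx=2.5,fy=2.5))
E
```

```text
t 1.7 pos [ 646.6 -155.7  143.2] yaw 20.0 q6 0.97 w 91.4 gf 0.0
turn rad -0.0 then shift mm [-0.9  0.5 77.2] rows 2 [-0.4  0.3 38.6]
```

View pics/s1.png

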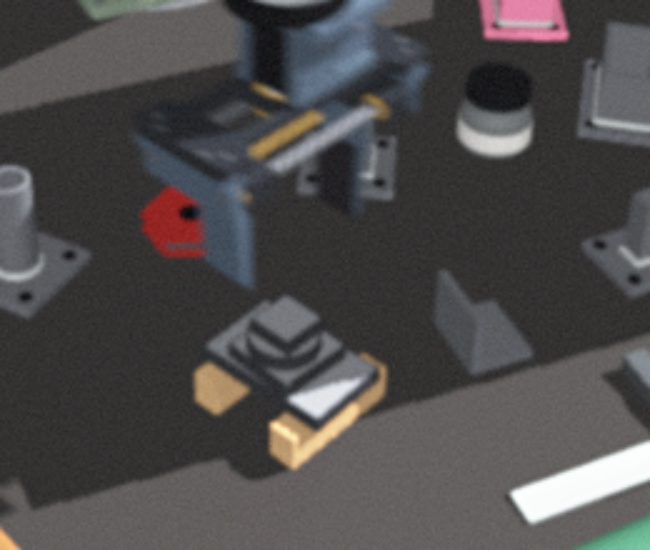

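The gripper is squared up above the stack (small plate at crop (287,322)) and well clear, so I go down and grip the small plate.

Request:
jog_arm(steps=[[[0, 0, 0.03], 0], [[0, 0, 0.03], 0], [[0, 0, 0.012], 0], [[0, 0, 0.003], 0], [[0, 0, 0], 0], [[0, 0, 0], 0]])

```text
time_s: 2.35
ee_pos: [0.6466, -0.1576, 0.0706]
ee_rot: [[0.94, 0.341, 0.003], [0.341, -0.94, -0.001], [0.002, 0.002, -1.0]]
wrist_force: [0.2, 0.1, 0.3]
width: 0.0912
grasp_force: 0.0
```

```bash
python3 p.py 646 -156.5 66 20
```

```text
t 2.35 pos [ 646.6 -157.6   70.6] yaw 19.97 q6 0.97 w 91.2 gf 0.0
turn rad -0.001 then shift mm [-0.2 -1.3  4.6] rows 1 [-0.2 -1.3  4.6]
```

Request:
jog_arm(steps=[[[0, 0, 0.0045], 0], [[0, 0, 0], 0]])

```text
time_s: 2.55
ee_pos: [0.6457, -0.1572, 0.0649]
ee_rot: [[0.94, 0.342, 0.001], [0.342, -0.94, -0.0], [0.001, 0.0, -1.0]]
wrist_force: [-0.3, 1.0, 0.5]
width: 0.0913
grasp_force: 0.0
```

Request:
jog_arm(steps=[[[0, 0, 0], 0], [[0, 0, 0], 0], [[0, 0, 0], 0], [[0, 0, 0], 0], [[0, 0, 0], 0], [[0, 0, 0], 0], [[0, 0, 0], 0], [[0, 0, 0], 0]], hand=0)

```text
time_s: 3.35
ee_pos: [0.6457, -0.1571, 0.0644]
ee_rot: [[0.94, 0.342, 0.0], [0.342, -0.94, -0.0], [-0.0, 0.0, -1.0]]
wrist_force: [0.3, -0.7, -0.1]
width: 0.0361
grasp_force: 30.0
```

Request:
jog_arm(steps=[[[0, 0, -0.01], 0], [[0, 0, -0.015], 0], [[0, 0, -0.02], 0], [[0, 0, -0.015], 0.11], [[0, 0, 0], 0.11], [[0, 0, 0], 0.11]])

```text
time_s: 3.95
ee_pos: [0.6461, -0.1572, 0.1259]
ee_rot: [[1.0, 0.014, 0.002], [0.014, -1.0, -0.001], [0.002, 0.001, -1.0]]
wrist_force: [-0.4, 0.5, -0.6]
width: 0.0357
grasp_force: 30.0
```

```bash
python3 p.py 635.5 159 110 1
```

```text
t 3.95 pos [ 646.1 -157.2  125.9] yaw 0.82 q6 1.3 w 35.7 gf 30.0
turn rad -0.003 then shift mm [  -5.  -316.3   15.9] rows 8 [ -0.6 -39.5   2. ]
```

Request:
jog_arm(steps=[[[0, -0.02, 0], 0], [[-0.001, -0.04, 0], 0], [[-0.001, -0.045, 0], 0], [[-0.001, -0.045, 0], 0], [[-0.001, -0.045, 0], 0], [[-0.001, -0.045, 0], 0], [[0, -0.04, 0], 0], [[0, -0.036, 0.015], 0]])

```text
time_s: 4.75
ee_pos: [0.6355, 0.1623, 0.1119]
ee_rot: [[1.0, 0.022, 0.005], [0.022, -1.0, 0.002], [0.005, -0.002, -1.0]]
wrist_force: [0.9, 0.3, -1.1]
width: 0.0358
grasp_force: 30.0
```

Request:
jog_arm(steps=[[[0, 0, 0.015], 0], [[0, 0, 0], 0], [[0, 0, 0], 0]])

```text
time_s: 5.05
ee_pos: [0.6344, 0.1591, 0.0946]
ee_rot: [[1.0, 0.02, -0.001], [0.02, -1.0, -0.0], [-0.001, 0.0, -1.0]]
wrist_force: [0.7, -0.0, -1.1]
width: 0.0356
grasp_force: 30.0
```

```bash
python3 p.py 635.5 159 66 1
```

```text
t 5.05 pos [634.4 159.1  94.6] yaw 1.14 q6 1.78 w 35.6 gf 30.0
turn rad 0.003 then shift mm [ 1.1  0.1 28.6] rows 1 [ 1.1  0.1 28.6]
```

Request:
jog_arm(steps=[[[0.001, 0, 0.012], 0], [[0, 0, 0.01], 0], [[0, 0, 0.004], 0], [[0, 0, 0], 0], [[0, 0, 0], 0]])

```text
time_s: 5.55
ee_pos: [0.6359, 0.1585, 0.0684]
ee_rot: [[1.0, 0.018, 0.0], [0.018, -1.0, -0.0], [0.0, 0.0, -1.0]]
wrist_force: [-0.5, -0.4, -1.2]
width: 0.0361
grasp_force: 30.0
```

Request:
jog_arm(steps=[[[0, 0, 0.002], 0], [[0, 0, 0], 0], [[0, 0, 0], 0]])

```text
time_s: 5.85
ee_pos: [0.6358, 0.1588, 0.0666]
ee_rot: [[1.0, 0.019, 0.0], [0.019, -1.0, -0.0], [0.0, 0.0, -1.0]]
wrist_force: [0.4, 0.2, -1.8]
width: 0.0357
grasp_force: 30.0
```

Request:
jog_arm(steps=[[[0, 0, 0.0013], 0], [[0, 0, 0], 0], [[0, 0, 0], 0]])

```text
time_s: 6.15
ee_pos: [0.636, 0.1589, 0.0654]
ee_rot: [[1.0, 0.019, 0.001], [0.019, -1.0, 0.0], [0.001, -0.0, -1.0]]
wrist_force: [-0.9, -0.1, -0.2]
width: 0.0359
grasp_force: 30.0
```

```bash
cat > q.py <<'E'
# fit plate top: name x y z r (mm)
import sys
from h import *
import m
for n in("top","scene"): m.A[n]=None
for n in("top","scene"):
    c=arm.camera(n); m.A[n]={"W":cloud(c),"px":c["pixels"]}
a=list(map(float,sys.argv[1:]))
for i in range(0,len(a),4):
    x,y,z,r=np.array(a[i:i+4])/1000
    m.fit("p",None,z,dz=.0045,r=r,c0=np.array([x,y]))
E
python3 q.py 635.5 159 77 40
```

```text
p top 0.077 few 0
p scene 0.077 229 ctr [638.  158.5] size [38.1 57. ] ang 0.1 zmed 0.0775
```

Request:
jog_arm(steps=[[[0, 0, 0.0005], 0], [[0, 0, 0], 0], [[0, 0, 0], 0]])

```text
time_s: 6.55
ee_pos: [0.636, 0.1589, 0.0654]
ee_rot: [[1.0, 0.019, 0.001], [0.019, -1.0, 0.0], [0.001, -0.0, -1.0]]
wrist_force: [-0.9, 0.0, 5.1]
width: 0.0356
grasp_force: 30.0
```

Request:
jog_arm(steps=[[[0, 0, 0], 0], [[0, 0, 0], 0], [[0, 0, 0], 0], [[0, 0, 0], 0], [[0, 0, 0], 0], [[0, 0, 0], 0], [[0, 0, -0.01], 0], [[0, 0, -0.02], 0]], hand=1)

```text
time_s: 7.35
ee_pos: [0.6346, 0.1585, 0.0938]
ee_rot: [[1.0, 0.019, -0.003], [0.019, -1.0, -0.001], [-0.003, 0.001, -1.0]]
wrist_force: [-0.3, 0.4, -0.2]
width: 0.091
grasp_force: 0.0
```

Request:
jog_arm(steps=[[[0, 0, -0.03], 0], [[0, 0, -0.01], -0.11], [[0, 0.025, 0], -0.11], [[0, 0.045, 0], -0.113], [[0, 0.045, 0], 0], [[0, 0.045, 0], 0]])

```text
time_s: 7.95
ee_pos: [0.6811, 0.0045, 0.1359]
ee_rot: [[0.938, 0.345, 0.002], [0.345, -0.938, -0.0], [0.001, 0.001, -1.0]]
wrist_force: [-0.1, -0.3, -0.4]
width: 0.0911
grasp_force: 0.0
```

```bash
python3 q.py 635.5 159 77 40; python3 p.py 645.5 -157.8 130 20
```

```text
p top 0.077 208 ctr [636.2 157.1] size [37.2 34. ] ang 1.8 zmed 0.0764
p scene 0.077 257 ctr [637.4 158.5] size [40.2 37.6] ang 0.3 zmed 0.0775
t 8.05 pos [6.824e+02 3.000e-01 1.354e+02] yaw 19.85 q6 1.21 w 91.1 gf 0.0
turn rad -0.003 then shift mm [-88.8 135.9   5.4] rows 4 [-22.2  34.    1.3]
```

Small plate is seated: centre (636,157.5), 1.5 mm off the tube axis. Now I measure the round and square plates while the stack is clear.

```bash
python3 q.py 646 -157 64 45 646 -157 52 45
```

```text
p top 0.064 342 ctr [ 645.9 -158.5] size [51.3 50.2] ang 1.4 zmed 0.0637
p scene 0.064 561 ctr [ 646.5 -159.5] size [49.3 53.4] ang 63.9 zmed 0.0644
p top 0.052 192 ctr [ 645.6 -156.2] size [66.6 58.3] ang 18.7 zmed 0.0512
p scene 0.052 354 ctr [ 647.3 -157. ] size [60.1 59.6] ang 18.4 zmed 0.052
```

Request:
jog_arm(steps=[[[-0.018, 0.027, 0], 0], [[-0.018, 0.027, 0], 0], [[-0.018, 0.027, 0], 0], [[-0.018, 0.027, 0.005], 0], [[-0.0165, 0.027, 0.01], 0], [[0, 0, 0.01], 0], [[0, 0, 0], 0]])

```text
time_s: 8.85
ee_pos: [0.643, -0.1501, 0.1084]
ee_rot: [[0.939, 0.345, -0.003], [0.345, -0.939, 0.002], [-0.002, -0.002, -1.0]]
wrist_force: [-0.5, -0.0, -1.0]
width: 0.0912
grasp_force: 0.0
```

```bash
python3 p.py 645.5 -157.8 53 20
```

```text
t 8.85 pos [ 643.  -150.1  108.4] yaw 20.16 q6 0.97 w 91.2 gf 0.0
turn rad 0.003 then shift mm [-0.2  8.1 55.4] rows 2 [-0.1  4.1 27.7]
```

Request:
jog_arm(steps=[[[0, 0.0085, 0.02], 0], [[0, 0, 0.02], 0], [[0, 0, 0.01], 0], [[0, 0, 0.002], 0], [[0, 0, 0], 0], [[0, 0, 0], 0]])

```text
time_s: 9.45
ee_pos: [0.6478, -0.159, 0.0588]
ee_rot: [[0.939, 0.345, 0.002], [0.345, -0.939, -0.0], [0.002, 0.001, -1.0]]
wrist_force: [0.2, -0.9, 0.9]
width: 0.091
grasp_force: 0.0
```

Request:
jog_arm(steps=[[[-0.001, 0, 0.005], 0], [[0, 0, 0], 0], [[0, 0, 0], 0]])

```text
time_s: 9.75
ee_pos: [0.646, -0.1599, 0.0527]
ee_rot: [[0.939, 0.344, 0.0], [0.344, -0.939, -0.0], [0.0, 0.0, -1.0]]
wrist_force: [0.1, 0.2, 0.2]
width: 0.0911
grasp_force: 0.0
```

Request:
jog_arm(steps=[[[0, 0, 0], 0], [[0, 0, 0], 0], [[0, 0, 0], 0], [[0, 0, 0], 0], [[0, 0, 0], 0], [[0, 0, 0], 0], [[0, 0, 0], 0]], hand=0)

```text
time_s: 10.45
ee_pos: [0.646, -0.1597, 0.0526]
ee_rot: [[0.939, 0.345, -0.0], [0.345, -0.939, 0.0], [-0.0, -0.0, -1.0]]
wrist_force: [-0.4, 0.1, -0.3]
width: 0.0509
grasp_force: 30.0
```

Request:
jog_arm(steps=[[[0, 0, -0.01], 0], [[0, 0, -0.015], 0], [[0, 0, -0.025], 0], [[0, 0, -0.025], 0], [[0, 0, -0.015], 0], [[0, 0, 0], 0]])

```text
time_s: 11.05
ee_pos: [0.6476, -0.1602, 0.1458]
ee_rot: [[0.939, 0.345, 0.006], [0.345, -0.939, -0.002], [0.005, 0.003, -1.0]]
wrist_force: [-0.3, 0.8, -2.4]
width: 0.0512
grasp_force: 30.0
```

```bash
python3 p.py 436.7 -283.3 125 20; python3 - <<'E'
from h import *
c=arm.camera("scene"); cv2.imwrite("pics/s2.png",cv2.resize(c["pixels"][200:400,160:480][...,::-1],None,fx=2.5,fy=2.5))
E
```

```text
t 11.05 pos [ 647.6 -160.2  145.8] yaw 20.15 q6 0.96 w 51.2 gf 30.0
turn rad 0.003 then shift mm [-240.2   43.5   20.8] rows 6 [-40.    7.3   3.5]
```

View pics/s2.png

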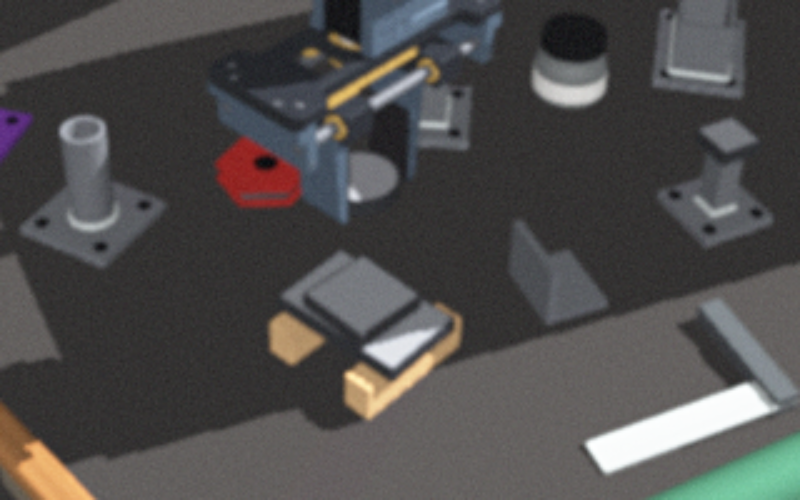

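The picture shows the disc gripped flat at crop (375,175), the small plate seated on its tube at (728,137), and the square and rectangular plates undisturbed. On to ped_round.

Request:
jog_arm(steps=[[[-0.02, 0.0035, 0], 0], [[-0.04, 0.007, 0], 0], [[-0.045, 0.008, 0], 0], [[-0.045, 0.008, 0], 0], [[-0.045, 0.008, 0], 0], [[-0.03, 0.006, 0], 0], [[-0.015, 0.003, 0.01], 0], [[0, 0, 0.01], 0]])

```text
time_s: 11.9
ee_pos: [0.434, -0.2837, 0.1214]
ee_rot: [[0.94, 0.342, -0.001], [0.342, -0.94, 0.001], [-0.001, -0.001, -1.0]]
wrist_force: [0.3, 0.2, -2.6]
width: 0.0512
grasp_force: 30.0
```

Request:
jog_arm(steps=[[[0, 0, 0], 0], [[0, 0, 0], 0], [[0, 0, 0], 0]])

```text
time_s: 12.2
ee_pos: [0.4369, -0.2829, 0.1225]
ee_rot: [[0.938, 0.346, 0.0], [0.346, -0.938, -0.0], [0.0, 0.0, -1.0]]
wrist_force: [0.7, 0.4, -1.7]
width: 0.051
grasp_force: 30.0
```

```bash
python3 p.py 436.7 -283.3 91 20; python3 q.py 436.7 -283.3 137 45 436.7 -283.3 90 30
```

```text
t 12.2 pos [ 436.9 -282.9  122.5] yaw 20.24 q6 0.62 w 51.0 gf 30.0
turn rad 0.004 then shift mm [-0.4  0.3 31.5] rows 1 [-0.4  0.3 31.5]
p top 0.137 few 0
p scene 0.137 429 ctr [ 440.8 -283.9] size [50.7 70.5] ang 31.5 zmed 0.1351
p top 0.09 few 0
p scene 0.09 129 ctr [ 436.4 -283.5] size [34.3 32.1] ang 0.5 zmed 0.0892
```

Request:
jog_arm(steps=[[[0, 0, 0.012], 0], [[0, 0, 0.01], 0], [[0, 0, 0.006], 0], [[0, 0, 0.002], 0], [[0, 0, 0], 0], [[0, 0, 0], 0]])

```text
time_s: 12.9
ee_pos: [0.4359, -0.2835, 0.0928]
ee_rot: [[0.939, 0.344, 0.0], [0.344, -0.939, -0.0], [0.0, 0.0, -1.0]]
wrist_force: [-0.2, 0.6, -1.9]
width: 0.0514
grasp_force: 30.0
```

Request:
jog_arm(steps=[[[0, 0, 0.001], 0], [[0, 0, 0], 0], [[0, 0, 0], 0]])

```text
time_s: 13.2
ee_pos: [0.4358, -0.2834, 0.0918]
ee_rot: [[0.939, 0.345, 0.0], [0.345, -0.939, -0.0], [0.0, 0.0, -1.0]]
wrist_force: [0.3, -0.4, -2.2]
width: 0.0512
grasp_force: 30.0
```

Request:
jog_arm(steps=[[[0, 0, 0.001], 0], [[0, 0, 0], 0], [[0, 0, 0], 0]])

```text
time_s: 13.5
ee_pos: [0.4357, -0.2833, 0.0907]
ee_rot: [[0.939, 0.345, 0.0], [0.345, -0.939, -0.0], [0.0, 0.0, -1.0]]
wrist_force: [-0.4, 0.6, -2.4]
width: 0.0514
grasp_force: 30.0
```

Request:
jog_arm(steps=[[[0, 0, 0.0007], 0], [[0, 0, 0], 0], [[0, 0, 0], 0]])

```text
time_s: 13.8
ee_pos: [0.4357, -0.2833, 0.0906]
ee_rot: [[0.939, 0.345, 0.0], [0.345, -0.939, -0.0], [0.0, 0.0, -1.0]]
wrist_force: [-3.0, 0.8, 5.8]
width: 0.0507
grasp_force: 30.0
```

Request:
jog_arm(steps=[[[0, 0, 0], 0], [[0, 0, 0], 0], [[0, 0, 0], 0], [[0, 0, 0], 0], [[0, 0, 0], 0], [[0, 0, -0.01], 0], [[0, 0, -0.02], 0], [[0, 0, -0.02], 0]], hand=1)

```text
time_s: 14.6
ee_pos: [0.4356, -0.2833, 0.1409]
ee_rot: [[0.939, 0.345, -0.0], [0.345, -0.939, 0.0], [-0.0, -0.0, -1.0]]
wrist_force: [0.9, 0.0, 1.4]
width: 0.0914
grasp_force: 0.0
```

Request:
jog_arm(steps=[[[0.02, -0.003, -0.01], 0], [[0.04, -0.007, 0], 0], [[0.04, -0.007, 0], 0], [[0, 0, 0], 0]])

```text
time_s: 15.0
ee_pos: [0.5277, -0.2312, 0.1508]
ee_rot: [[0.938, 0.348, 0.004], [0.348, -0.938, -0.0], [0.004, 0.002, -1.0]]
wrist_force: [-0.6, 0.1, -0.2]
width: 0.091
grasp_force: 0.0
```

```bash
python3 q.py 436.7 -283.3 102 45 646 -157 52 50 647 -154.5 40 75;  python3 p.py 646 -157 110 20
```

```text
p top 0.102 few 0
p scene 0.102 376 ctr [ 435.9 -286.7] size [41.9 55.5] ang 82.3 zmed 0.1026
p top 0.052 532 ctr [ 646.5 -155.9] size [58.7 58.2] ang 17.6 zmed 0.0516
p scene 0.052 886 ctr [ 646.8 -156.5] size [61.7 61.8] ang 16.9 zmed 0.0524
p top 0.04 540 ctr [ 649.7 -159.2] size [107.   78.7] ang 22.0 zmed 0.0399
p scene 0.04 897 ctr [ 648.8 -154.9] size [108.4  68.4] ang 22.2 zmed 0.0403
t 15.1 pos [ 523.9 -232.5  150.2] yaw 20.26 q6 0.78 w 91.4 gf 0.0
turn rad 0.004 then shift mm [140.6 -29.2  40.2] rows 4 [35.1 -7.3 10. ]
```

Request:
jog_arm(steps=[[[0.02, -0.004, 0], 0], [[0.04, -0.0085, 0], 0], [[0.04, -0.0085, 0], 0], [[0.03, -0.006, 0], 0], [[0.0105, -0.003, 0.02], 0], [[0, 0, 0.02], 0.048], [[0, 0, 0], 0], [[0, 0, 0], 0]])

```text
time_s: 15.9
ee_pos: [0.6451, -0.1566, 0.1101]
ee_rot: [[0.954, 0.299, -0.0], [0.299, -0.954, 0.0], [-0.0, -0.0, -1.0]]
wrist_force: [-0.2, 0.2, -0.3]
width: 0.0912
grasp_force: 0.0
```

```bash
python3 p.py 646.5 -156 41.5 17.5
```

```text
t 15.9 pos [ 645.1 -156.6  110.1] yaw 17.41 q6 1.01 w 91.2 gf 0.0
turn rad -0.002 then shift mm [ 1.5 -0.2 68.6] rows 2 [ 0.8 -0.1 34.3]
```

Request:
jog_arm(steps=[[[0.0015, 0, 0.03], 0], [[0, 0, 0.025], 0], [[0, 0, 0.008], 0], [[0, 0, 0.003], 0], [[0, 0, 0], 0], [[0, 0, 0], 0]])

```text
time_s: 16.5
ee_pos: [0.6478, -0.1563, 0.0457]
ee_rot: [[0.954, 0.299, 0.003], [0.299, -0.954, -0.001], [0.003, 0.002, -1.0]]
wrist_force: [0.2, -0.2, 0.4]
width: 0.0914
grasp_force: 0.0
```

```bash
python3 p.py 646.5 -156 41.5 17.5
```

```text
t 16.5 pos [ 647.8 -156.3   45.7] yaw 17.4 q6 1.01 w 91.4 gf 0.0
turn rad -0.002 then shift mm [-1.1 -0.6  4.2] rows 1 [-1.1 -0.6  4.2]
```

Request:
jog_arm(steps=[[[0, 0, 0.0035], 0], [[0, 0, 0], 0], [[0, 0, 0], 0]])

```text
time_s: 16.8
ee_pos: [0.6468, -0.1559, 0.0407]
ee_rot: [[0.954, 0.299, 0.0], [0.299, -0.954, -0.0], [0.0, 0.0, -1.0]]
wrist_force: [-0.0, -0.3, -0.5]
width: 0.0913
grasp_force: 0.0
```

Request:
jog_arm(steps=[[[0, 0, 0], 0], [[0, 0, 0], 0], [[0, 0, 0], 0], [[0, 0, 0], 0], [[0, 0, 0], 0], [[0, 0, 0], 0], [[0, 0, 0], 0]], hand=0)

```text
time_s: 17.5
ee_pos: [0.6468, -0.156, 0.0405]
ee_rot: [[0.954, 0.299, 0.0], [0.299, -0.954, -0.0], [0.0, 0.0, -1.0]]
wrist_force: [0.4, -0.4, 0.2]
width: 0.0578
grasp_force: 30.0
```

Request:
jog_arm(steps=[[[0, 0, -0.01], 0], [[0, 0, -0.015], 0], [[0, 0, -0.025], 0], [[0, 0, -0.025], -0.142], [[0, 0, -0.02], -0.142], [[0, 0, 0], -0.142], [[0, 0, 0], -0.142], [[0, 0, 0], -0.141]])

```text
time_s: 18.3
ee_pos: [0.6463, -0.1556, 0.1357]
ee_rot: [[0.525, 0.851, -0.001], [0.851, -0.525, 0.0], [-0.0, -0.001, -1.0]]
wrist_force: [-0.1, 0.3, -3.2]
width: 0.0577
grasp_force: 30.0
```

```bash
python3 p.py 428.5 9.7 110 58; python3 q.py 437 -283 102 45
```

```text
t 18.3 pos [ 646.3 -155.6  135.7] yaw 58.36 q6 0.3 w 57.7 gf 30.0
turn rad 0.006 then shift mm [  24.8 -272.3   25.7] rows 7 [  3.5 -38.9   3.7]
p top 0.102 380 ctr [ 438.1 -282.7] size [50.9 50.4] ang 49.2 zmed 0.1019
p scene 0.102 430 ctr [ 436.8 -282.8] size [50.8 54.9] ang 72.3 zmed 0.1024
```

Round plate is centred on its tube within about 1 mm. Carrying the square plate.

Request:
jog_arm(steps=[[[0.002, -0.02, 0], 0], [[0.0035, -0.04, 0], 0], [[0.004, -0.045, 0], 0], [[0.004, -0.045, 0], 0], [[0.004, -0.045, 0], 0], [[0.004, -0.045, 0], 0], [[0.003, -0.032, 0], 0], [[0, 0, 0.02], 0]])

```text
time_s: 19.2
ee_pos: [0.4265, 0.0108, 0.1172]
ee_rot: [[0.531, 0.848, 0.002], [0.848, -0.531, 0.001], [0.002, 0.001, -1.0]]
wrist_force: [2.0, -0.4, -3.5]
width: 0.0576
grasp_force: 30.0
```

Request:
jog_arm(steps=[[[0, 0, 0], 0], [[0, 0, 0], 0], [[0, 0, 0], 0]])

```text
time_s: 19.5
ee_pos: [0.4301, 0.0086, 0.1161]
ee_rot: [[0.531, 0.847, 0.002], [0.847, -0.531, -0.0], [0.001, 0.001, -1.0]]
wrist_force: [0.2, 0.5, -2.8]
width: 0.0576
grasp_force: 30.0
```

```bash
python3 p.py 428.5 9.7 76 58
```

```text
t 19.5 pos [430.1   8.6 116.1] yaw 57.93 q6 0.55 w 57.6 gf 30.0
turn rad -0.001 then shift mm [ 0.  -2.  40.1] rows 1 [ 0.  -2.  40.1]
```

Contact is expected at TCP about 75.5 mm.

Request:
jog_arm(steps=[[[0, -0.0015, 0.015], 0], [[0, 0, 0.013], 0], [[0, 0, 0.007], 0], [[0, 0, 0.003], 0], [[0, 0, 0], 0], [[0, 0, 0], 0]])

```text
time_s: 20.1
ee_pos: [0.4283, 0.0096, 0.0779]
ee_rot: [[0.53, 0.848, 0.001], [0.848, -0.53, -0.0], [0.001, 0.001, -1.0]]
wrist_force: [-0.8, -0.0, -3.5]
width: 0.0577
grasp_force: 30.0
```

Request:
jog_arm(steps=[[[0, 0, 0.001], 0], [[0, 0, 0], 0], [[0, 0, 0], 0]])

```text
time_s: 20.4
ee_pos: [0.4278, 0.0097, 0.0766]
ee_rot: [[0.53, 0.848, 0.0], [0.848, -0.53, -0.0], [0.0, 0.0, -1.0]]
wrist_force: [0.0, 0.2, -2.5]
width: 0.0577
grasp_force: 30.0
```

Request:
jog_arm(steps=[[[0, 0, 0.001], 0], [[0, 0, 0], 0], [[0, 0, 0], 0]])

```text
time_s: 20.7
ee_pos: [0.4277, 0.0097, 0.0754]
ee_rot: [[0.529, 0.848, -0.0], [0.848, -0.529, -0.0], [-0.0, 0.0, -1.0]]
wrist_force: [-0.1, -0.5, -2.9]
width: 0.0578
grasp_force: 30.0
```

Request:
jog_arm(steps=[[[0, 0, 0.0007], 0], [[0, 0, 0], 0], [[0, 0, 0], 0]])

```text
time_s: 21.0
ee_pos: [0.4277, 0.0097, 0.0754]
ee_rot: [[0.529, 0.848, 0.0], [0.848, -0.529, -0.0], [0.0, 0.0, -1.0]]
wrist_force: [-1.9, -0.4, 5.7]
width: 0.0581
grasp_force: 30.0
```

Request:
jog_arm(steps=[[[0, 0, 0], 0], [[0, 0, 0], 0], [[0, 0, 0], 0], [[0, 0, 0], 0], [[0, 0, 0], 0], [[0, 0, -0.01], 0], [[0, 0, -0.025], 0], [[0, 0, -0.04], 0]], hand=1)

```text
time_s: 21.8
ee_pos: [0.4261, 0.0097, 0.1496]
ee_rot: [[0.529, 0.848, -0.005], [0.848, -0.529, -0.0], [-0.003, -0.004, -1.0]]
wrist_force: [0.8, 0.3, 0.2]
width: 0.0915
grasp_force: 0.0
```

Request:
jog_arm(steps=[[[0, 0, 0], -0.148], [[0, 0, 0], -0.148], [[0, 0, 0], -0.148], [[0, 0, 0], -0.148], [[0, 0, 0], -0.148], [[0, 0, 0], -0.148], [[0, 0, 0], -0.148], [[0, 0, 0], -0.148]])

```text
time_s: 22.6
ee_pos: [0.4278, 0.0097, 0.1504]
ee_rot: [[-0.591, 0.807, 0.001], [0.807, 0.591, -0.0], [-0.001, 0.001, -1.0]]
wrist_force: [0.0, -0.1, -0.1]
width: 0.0914
grasp_force: 0.0
```

Request:
jog_arm(steps=[[[0, 0, 0], -0.148], [[0, 0, 0], -0.148], [[0, 0, 0], -0.148], [[0, 0, 0], -0.148], [[0, 0, 0], -0.148], [[0, 0, 0], -0.148], [[0, 0, 0], -0.148], [[0, 0, 0], -0.148]])

```text
time_s: 23.4
ee_pos: [0.4278, 0.0097, 0.1504]
ee_rot: [[-0.97, -0.243, 0.001], [-0.243, 0.97, -0.0], [-0.001, -0.0, -1.0]]
wrist_force: [-0.4, -0.5, 0.6]
width: 0.091
grasp_force: 0.0
```

```bash
python3 q.py 647 -154.5 40 75; python3 p.py 647.8 -154.5 110 -157.8
```

```text
p top 0.04 1069 ctr [ 647.2 -153.9] size [106.4  66.8] ang 22.1 zmed 0.0398
p scene 0.04 1798 ctr [ 648.1 -154.8] size [108.9  68.3] ang 22.6 zmed 0.0404
t 23.5 pos [427.9   9.7 150.4] yaw -166.31 q6 -1.81 w 90.8 gf 0.0
turn rad -0.149 then shift mm [-141.6 -235.1   40.4] rows 7 [-20.2 -33.6   5.8]
```

Request:
jog_arm(steps=[[[0, 0, 0], -0.149], [[-0.01, -0.017, 0], 0], [[-0.022, -0.036, 0], 0], [[-0.025, -0.042, 0], 0], [[-0.025, -0.042, 0], 0], [[-0.025, -0.042, 0], 0], [[-0.022, -0.036, 0], 0], [[-0.0125, -0.02, 0.02], 0]])

```text
time_s: 24.3
ee_pos: [0.6521, -0.1571, 0.1323]
ee_rot: [[-0.927, -0.374, 0.008], [-0.374, 0.927, -0.002], [-0.006, -0.005, -1.0]]
wrist_force: [0.2, -0.6, -0.3]
width: 0.0913
grasp_force: 0.0
```

Request:
jog_arm(steps=[[[0, 0, 0.03], 0], [[0, 0, 0], 0], [[0, 0, 0], 0], [[0, 0, 0], 0]])

```text
time_s: 24.7
ee_pos: [0.6483, -0.1541, 0.1017]
ee_rot: [[-0.926, -0.378, 0.003], [-0.378, 0.926, -0.001], [-0.002, -0.002, -1.0]]
wrist_force: [-0.2, -0.6, 0.7]
width: 0.0911
grasp_force: 0.0
```

```bash
python3 p.py 647.6 -154.3 16 -157.8; python3 q.py 428.3 9.7 87 50; python3 - <<'E'
from h import *
c=arm.camera("scene"); cv2.imwrite("pics/s3.png",cv2.resize(c["pixels"][200:400,160:480][...,::-1],None,fx=2.5,fy=2.5))
E
```

```text
t 24.7 pos [ 648.3 -154.1  101.7] yaw -157.79 q6 -2.21 w 91.1 gf 0.0
turn rad 0.0 then shift mm [ 0.7  0.1 85.7] rows 2 [ 0.4  0.  42.9]
p top 0.087 571 ctr [429.6  10.4] size [57.9 57.7] ang 58.3 zmed 0.0868
p scene 0.087 44 ctr [420.6  33.3] size [26.3 21.7] ang 49.4 zmed 0.0876
```

View pics/s3.png

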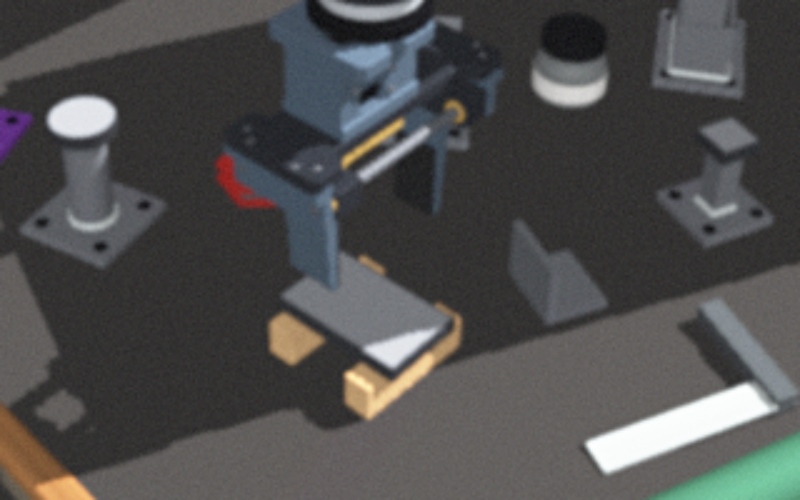

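Square plate is at (429.6,10.4), 58.3°, and the round plate sits on its tube at crop (83,118). The fingers straddle the middle of the rectangular plate (370,310), between the packers, so I go down.

Request:
jog_arm(steps=[[[0, 0, 0.025], 0], [[0, 0, 0.03], 0], [[0, 0, 0.018], 0], [[0, 0, 0.008], 0], [[0, 0, 0.003], 0], [[0, 0, 0], 0], [[0, 0, 0], 0]])

```text
time_s: 25.55
ee_pos: [0.6485, -0.1544, 0.0172]
ee_rot: [[-0.926, -0.379, 0.002], [-0.379, 0.926, -0.001], [-0.002, -0.002, -1.0]]
wrist_force: [-0.7, 0.2, 0.3]
width: 0.0914
grasp_force: 0.0
```

Request:
jog_arm(steps=[[[0, 0, 0], 0], [[0, 0, 0], 0], [[0, 0, 0], 0], [[0, 0, 0], 0], [[0, 0, 0], 0], [[0, 0, 0], 0], [[0, 0, 0], 0]], hand=0)

```text
time_s: 26.25
ee_pos: [0.6478, -0.1544, 0.0161]
ee_rot: [[-0.926, -0.379, 0.001], [-0.379, 0.926, -0.0], [-0.0, -0.001, -1.0]]
wrist_force: [-0.3, -0.5, 2.4]
width: 0.0658
grasp_force: 30.0
```

Request:
jog_arm(steps=[[[0, 0, -0.008], 0], [[0, 0, -0.015], 0], [[0, 0, -0.025], 0], [[0, 0, -0.03], 0], [[0, 0, -0.025], 0], [[0, 0, -0.01], 0.1], [[0, 0, 0], 0.134], [[0, 0, 0], 0.134]])

```text
time_s: 27.05
ee_pos: [0.6471, -0.154, 0.1294]
ee_rot: [[-1.0, -0.015, -0.0], [-0.015, 1.0, 0.0], [0.0, 0.0, -1.0]]
wrist_force: [-0.4, -0.1, -7.3]
width: 0.0665
grasp_force: 30.0
```

Request:
jog_arm(steps=[[[0, 0, 0], 0.134], [[0, 0, 0], 0.134], [[0, 0, 0], 0.134], [[0, 0, 0], 0.134], [[0, 0, 0], 0.1], [[0, 0, 0], 0.068], [[0, 0, 0], 0]])

```text
time_s: 27.75
ee_pos: [0.647, -0.154, 0.1286]
ee_rot: [[-0.775, 0.632, -0.002], [0.632, 0.775, 0.0], [0.001, -0.001, -1.0]]
wrist_force: [1.0, -0.1, -7.2]
width: 0.0658
grasp_force: 30.0
```

```bash
python3 p.py 453.5 282 100 140.8
```

```text
t 27.75 pos [ 647.  -154.   128.6] yaw 140.83 q6 -1.14 w 65.8 gf 30.0
turn rad 0.001 then shift mm [425.5 215.6  28.6] rows 11 [38.7 19.6  2.6]
```

Request:
jog_arm(steps=[[[0.018, 0.009, 0], 0], [[0.03, 0.015, 0], 0], [[0.039, 0.02, 0], 0], [[0.039, 0.02, 0], 0], [[0.039, 0.02, 0], 0], [[0.039, 0.02, 0], 0], [[0.039, 0.02, 0], 0], [[0.039, 0.02, 0], 0]])

```text
time_s: 28.55
ee_pos: [0.5188, 0.137, 0.1291]
ee_rot: [[-0.776, 0.631, 0.0], [0.631, 0.776, 0.0], [0.0, 0.0, -1.0]]
wrist_force: [0.1, -0.3, -7.2]
width: 0.0657
grasp_force: 30.0
```

Request:
jog_arm(steps=[[[0.039, 0.02, 0], 0], [[0.039, 0.02, 0], 0], [[0.035, 0.017, 0], 0], [[0.022, 0.011, 0], 0], [[0.008, 0.004, 0], 0], [[0, 0, 0.02], 0], [[0, 0, 0], 0], [[0, 0, 0], 0]])

```text
time_s: 29.35
ee_pos: [0.4545, 0.2809, 0.1087]
ee_rot: [[-0.775, 0.632, -0.001], [0.632, 0.775, -0.001], [0.0, -0.001, -1.0]]
wrist_force: [-0.1, -0.7, -6.7]
width: 0.0658
grasp_force: 30.0
```

```bash
python3 p.py 453.5 282 49 140.8; python3 q.py 453.5 282 60 55
```

```text
t 29.35 pos [454.5 280.9 108.7] yaw 140.82 q6 -0.35 w 65.8 gf 30.0
turn rad 0.0 then shift mm [ 1.5  0.2 59.7] rows 2 [ 0.7  0.1 29.8]
p top 0.06 9 ctr [470.3 238.4] size [ 5.3 10.5] ang 67.3 zmed 0.0604
p scene 0.06 221 ctr [453.5 283.6] size [50.5 97.3] ang 50.5 zmed 0.0603
```

Request:
jog_arm(steps=[[[0.0015, 0, 0.012], 0], [[0, 0, 0.018], 0], [[0, 0, 0.015], 0], [[0, 0, 0.008], 0], [[0, 0, 0.003], 0], [[0, 0, 0], 0], [[0, 0, 0], 0]])

```text
time_s: 30.15
ee_pos: [0.454, 0.2829, 0.0533]
ee_rot: [[-0.775, 0.632, 0.001], [0.632, 0.775, 0.001], [-0.001, 0.001, -1.0]]
wrist_force: [1.1, 0.6, -8.0]
width: 0.0655
grasp_force: 30.0
```

Request:
jog_arm(steps=[[[0, 0, 0.001], 0], [[0, 0, 0], 0], [[0, 0, 0], 0]])

```text
time_s: 30.45
ee_pos: [0.4536, 0.2827, 0.052]
ee_rot: [[-0.775, 0.632, 0.001], [0.632, 0.775, 0.0], [-0.0, 0.001, -1.0]]
wrist_force: [-0.3, 0.0, -6.4]
width: 0.0658
grasp_force: 30.0
```

Request:
jog_arm(steps=[[[0, 0, 0.002], 0], [[0, 0, 0], 0], [[0, 0, 0], 0]])

```text
time_s: 30.75
ee_pos: [0.4534, 0.2826, 0.0496]
ee_rot: [[-0.775, 0.632, -0.0], [0.632, 0.775, -0.0], [0.0, -0.0, -1.0]]
wrist_force: [0.1, 0.2, -7.2]
width: 0.0661
grasp_force: 30.0
```

Request:
jog_arm(steps=[[[0, 0, 0.001], 0], [[0, 0, 0], 0], [[0, 0, 0], 0]])

```text
time_s: 31.05
ee_pos: [0.4534, 0.2826, 0.0486]
ee_rot: [[-0.775, 0.632, -0.0], [0.632, 0.775, -0.0], [0.0, -0.0, -1.0]]
wrist_force: [-0.3, -0.3, -7.4]
width: 0.0658
grasp_force: 30.0
```

Request:
jog_arm(steps=[[[0, 0, 0.001], 0], [[0, 0, 0], 0], [[0, 0, 0], 0]])

```text
time_s: 31.35
ee_pos: [0.4536, 0.2827, 0.0481]
ee_rot: [[-0.775, 0.632, 0.0], [0.632, 0.775, 0.0], [-0.0, 0.0, -1.0]]
wrist_force: [-0.6, -0.8, -3.2]
width: 0.066
grasp_force: 30.0
```

Request:
jog_arm(steps=[[[0, 0, 0.0004], 0], [[0, 0, 0], 0]])

```text
time_s: 31.55
ee_pos: [0.4536, 0.2827, 0.0481]
ee_rot: [[-0.775, 0.632, 0.001], [0.632, 0.775, 0.0], [-0.0, 0.001, -1.0]]
wrist_force: [-1.7, -1.7, 3.3]
width: 0.0657
grasp_force: 30.0
```

Request:
jog_arm(steps=[[[0, 0, 0], 0], [[0, 0, 0], 0], [[0, 0, 0], 0], [[0, 0, 0], 0], [[0, 0, 0], 0], [[0, 0, 0], 0], [[0, 0, -0.01], 0], [[0, 0, -0.03], 0]], hand=1)

```text
time_s: 32.35
ee_pos: [0.4517, 0.2816, 0.0859]
ee_rot: [[-0.775, 0.632, -0.005], [0.632, 0.775, -0.003], [0.002, -0.006, -1.0]]
wrist_force: [0.5, -0.1, 0.4]
width: 0.0914
grasp_force: 0.0
```

Request:
jog_arm(steps=[[[0, 0, -0.04], 0], [[0, 0, -0.04], 0], [[0.03, -0.03, -0.02], 0], [[0.03, -0.03, 0], 0], [[0.03, -0.03, 0], 0], [[0.03, -0.03, 0], 0], [[0, 0, 0], 0], [[0, 0, 0], 0]])

```text
time_s: 33.15
ee_pos: [0.2845, 0.2657, 0.1883]
ee_rot: [[-0.776, 0.631, 0.002], [0.631, 0.776, 0.001], [-0.001, 0.002, -1.0]]
wrist_force: [1.3, -0.1, -1.1]
width: 0.0912
grasp_force: 0.0
```

```bash
python3 p.py 453.5 282 49 140.8; python3 q.py 453.5 282 72 75 428.5 10 87 50 437 -283 102 45 635.5 159 77 40 445 145 62 50 445 -142 16 60; python3 - <<'E'
from h import *
c=arm.camera("scene"); cv2.imwrite("pics/s4.png",cv2.resize(c["pixels"][160:400,130:480][...,::-1],None,fx=2.25,fy=2.25))
E
```

```text
t 33.15 pos [284.5 265.7 188.3] yaw 140.9 q6 -0.17 w 91.2 gf 0.0
turn rad 0.002 then shift mm [-120.6  119.5  139.3] rows 5 [-24.1  23.9  27.9]
p top 0.072 1153 ctr [455.  281.5] size [ 67.5 107.2] ang 50.6 zmed 0.0714
p scene 0.072 774 ctr [453.6 282.1] size [ 64.9 114.5] ang 51.7 zmed 0.0734
p top 0.087 593 ctr [429.4  10.4] size [58.2 57.7] ang 58.2 zmed 0.0867
p scene 0.087 496 ctr [428.6   9.1] size [58.2 63. ] ang 58.8 zmed 0.0878
p top 0.102 369 ctr [ 438.2 -282.9] size [50.8 50. ] ang 40.5 zmed 0.1017
p scene 0.102 434 ctr [ 437.  -282.8] size [51.3 53.2] ang 85.7 zmed 0.1026
p top 0.077 210 ctr [636.1 157.2] size [36.5 33.4] ang 1.2 zmed 0.0765
p scene 0.077 257 ctr [637.7 159.4] size [37.5 38. ] ang 0.8 zmed 0.0775
p top 0.062 387 ctr [444.9 145.7] size [54.4 52. ] ang 1.8 zmed 0.0618
p scene 0.062 343 ctr [444.1 146.1] size [55.5 58.3] ang 43.5 zmed 0.0626
p top 0.016 638 ctr [ 445.7 -141.2] size [76.3 69.1] ang 63.8 zmed 0.0157
p scene 0.016 697 ctr [ 444.4 -142.7] size [77.8 73.7] ang 61.5 zmed 0.0165
```

View pics/s4.png

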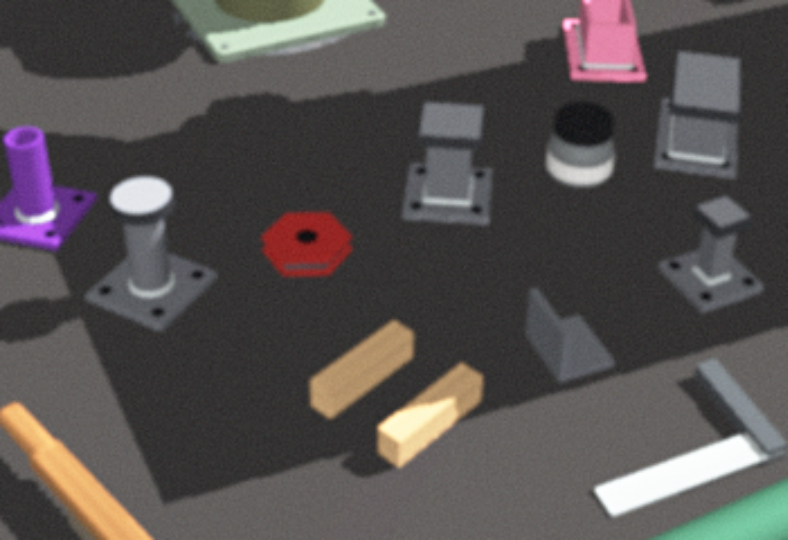

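All four plates are flat and centred on their own pedestals: rect (706,83), square (451,122), round (141,197), small (722,213). The jar and magnet haven't moved and the arm is clear.

```bash
python3 -c "
from bench import arm
print(arm.sign_off())"
```

```text
the job is handed in; nothing more can be done
None
```

The job is handed in at about 33 s: all four plates lie flat on their own pedestals, within about 2 mm of centre and 2° of square by camera, and the jar and magnet are where they were; sign-off gave no verdict.

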